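Clamp the board in the test jig through its guard window and start the test

TASK

A circuit board is lying in the test jig. Reach down through the yellow-edged window in the clear guard and press the clamp's red lever all the way down, so that it locks past its dead centre and the clamp holds the board; do this without touching the guard, which trips its safety switch when bumped. Then press the green start button on the button box fully in and let it come back out, leaving the red stop button, the board and everything else on the bench alone.

Things in the scene. Friction and masses are not known exactly. Their poses are not given: they have to be found in the camera images.
- test_jig: Test jig: grey box 280 (x) x 240 (y) x 55 mm high with an aluminium deck, fixed to the bench. Origin: centre of its underside, on the bench. x points away from the operator (from the lever towards the board), y to the left, z up. The clamp's lever pivot lies 85 mm above the origin. Its own pose and yaw vary
- guard: Clear plastic guard hood over the whole jig: flat top plate over a front wall and two side walls (280 x 240 mm outside), open only at the back. Same origin and axes as test_jig. The hand window in its top has a yellow edge; the top of the yellow edge, 143 mm above the bench, is the highest part of the guard, its underside is at 136 mm. Must not be touched
- window_centre (a point): Centre of the window opening, level with the top of its yellow edge (143 mm above the bench), 67.5 mm in front (-x) of the jig's origin. Free opening 95 mm along the jig's x by 84 mm along its y; the yellow edge is 10 mm wide around it
- clamp_lever (a joint): Angle of the red clamp lever: 0 = fully raised (clamp open), 0.65 rad = pressed down against its stop, clamp locked (it passes dead centre at 0.59). It stays where it is left by friction; pressing it takes only about 1 to 5 N at the red grip until it meets its stop
- lever_end (a point): Middle of the free end face of the lever's red grip (72 long, 18 wide, 11 mm thick), which points to the operator (jig's -x) in the middle of the window. Raised, it slopes up through the window, this end about 161 mm above the bench. Pressed down it lies level, top 102.5 mm above the bench, from 38 to 110 mm in front of the jig's origin. Straight down at the window centre meets the grip at any angle
- clamp_tip: Black rubber foot (15 mm across) of the clamp arm, sprung; it comes down on the steel can in the middle of the board as the lever is pressed. Origin: centre of its lower face
- board: Green circuit board in the jig's nest, 66 (x) x 92 (y) x 2 mm with a 26 mm square steel can 3 mm high in the middle, loose in a rim with 1.5 mm play. Origin: centre of its underside, 63 mm above the bench. Not to be lifted or moved
- start_button_top (a point): Centre of the top of the green start button (28 mm across, black collar 44 mm across), 80 mm above the bench, pressed straight down
- start_button (a joint): How far the green start button is pressed, m: 0 = out, 0.006 = fully in; springs back; fully in takes 5 N
- stop_button_top (a point): Centre of the top of the red stop button, same kind, 68 mm from the start button on the same box
- stop_button (a joint): How far the red stop button is pressed, m: 0 = out, 0.006 = fully in
- button_box: Push-button box, grey with white lid, 80 (x) x 140 (y) x 58 mm high, fixed to the bench, beside the jig on the left or the right. Origin: centre of its underside; green button at y = +34 mm, red at y = -34 mm
- iron_stand: Black soldering-iron stand with the iron in it, 150 (x) x 74 (y) mm, up to 143 mm high at +x 86 mm, heavy and fixed, on the other side of the jig from the button box. Origin: centre of its underside
- board_green: Loose green development board 66 x 98 mm, 11 mm high, origin at the centre of its underside. Bystander
- board_blue: Loose dark-blue board 54 x 78 mm, 15 mm high, origin at the centre of its underside. Bystander
- puck: Loose white round sensor puck, 64 mm across, 14 mm high, origin at the centre of its underside. Bystander
- project_box: Loose black plastic project box 62 x 62 x 33 mm, origin at the centre of its underside. Bystander
- screwdriver: Loose orange-handled screwdriver 170 mm long, lying along its x. Bystander
Not all that is in view belongs to the job. There is more than one size of the button_box; the job needs the smaller.

How it is judged (in metres and radians):
On the way, in this order (a step that is already met when the one before it is completed fails the run):
1. the red lever is pressed down past its dead centre and the clamp's foot holds the board (value of joint clamp_lever above 0.605 rad and contact force between clamp_tip and board above 3 N), for 0.2 s.
2. the green start button is pressed in (value of joint start_button above 0.0045 m), for 0.05 s.
At the end, for the whole second after the job is handed in: The lever is within 0.045 rad of its lower stop (past dead centre), the clamp's foot presses on the board with more than 3 N, the board still lies in its nest (moved less than 6 mm), and both buttons are out again (within 1.5 mm) (all of step 1 and value of joint each of start_button, stop_button below 0.0015 m and z of board in the frame of test_jig below 0.066 m and distance of board from where it was at the start of the episode below 0.006 m and linear speed of board below 0.01 m/s); the robot touches nothing.
It fails at once if the guard is touched (contact force between guard and anything else above 0.5 N).
It fails at once if the start button is pressed before the board is clamped (value of joint start_button above 0.003 m and value of joint clamp_lever below 0.59 rad).
It fails at once if the stop button is pressed (value of joint stop_button above 0.002 m).
It fails at once if the board is lifted, shifted in its nest or touched by the hand (distance of board from where it was at the start of the episode above 0.006 m or contact force between board and the fingers above 1 N).
It fails at once if a bystander on the bench is pushed or lifted, or the soldering-iron stand is bumped (contact force between iron_stand and anything else above 5 N or distance of any of board_green, board_blue, puck, project_box from where it was at the start of the episode above 0.015 m or distance of screwdriver from where it was at the start of the episode above 0.02 m).
It also fails if it takes over 42 s, if anything falls off the work surface, if the arm or the gripper's body presses on something with over 40 N, if the wrist force passes 120 N, or if a joint passes its speed limit or range.

ROBOT

A 6-joint arm with a two-finger parallel gripper is mounted at the origin on the work surface. World frame = base frame: x ahead of the robot, y to its left, z up, the work surface at z = 0. Lengths are in mm, angles in degrees, forces in N, time in s.
With the tool pointing down it reaches from about 350 to 850 mm from the base axis. Payload 8.1 kg.
Tool frame: the origin (TCP) lies at the very end of the fingers, on their centre line; the grasp point (between the pads) lies 19 mm behind it; z points along the fingers, y is the direction in which the jaws open and shut (so a half turn about z gives the same grasp; the last joint's range is limited). The gripper opens to 85 mm and grips with 20 to 120 N. Pads are 22 mm wide; open, the fingers measure 114 mm over their backs; the gripper's body (76 mm by 85 mm) begins 54 mm behind the grasp point. The pads swing forward as they close: fully open they stand 13 mm farther back than shut.
Start: joints at [-68.778, 7.471, 85.268, -0, 87.261, -4.893], TCP at [264.128, -538.741, 231.292] pointing down, gripper open.
Joint ranges: [-169.43, 169.43], [-51.17, 129.36], [1.28, 143.12], [-76.62, 256.62], [0, 156.53], [-152.29, 152.29]. Speed limits (degrees/s): [136.94, 136.94, 159.86, 180, 180, 180].

INTERFACE

Orientations are given as [roll, pitch, yaw] about the fixed x, y, z axes, in that order (R = Rz(yaw) Ry(pitch) Rx(roll)).
In Python, from bench import r, eyes gives the robot as it stands. The module is installed in compiled form; this text tells all that it offers.
- The arm moves only by the tool play_rows, never from a script. Its argument "deltas" is a list of rows, each a list of 3 entries, a list of its own where there are three numbers: the shift along the tool's x, y, z in m, then the turn, a rotation vector about the tool's x, y, z in rad, then the closure, from 0 (fully open) to 1 (shut). A call has 1 to 8 rows; each row shifts and turns the pose as measured when the row begins, along the tool's axes as they then stand; what a row does not reach is not made up. A row lasts 1/8 s, in which the tool goes at most 62.5 mm and 10.7 degrees, less where a joint would pass 70% of its speed; a pose out of reach is approached as far as the arm can. A call with a gripper value outside its range is refused whole. The fingers move at their own pace and stop on an object; "force" is the grip in N (left out, the last holds). Time passes only in rows, so rows that do not move let the fingers close. It gives the time, the measured TCP pose, the force and the opening at its end, in the units of the state.
- r.sense(): the state, without advancing time (a new reading comes with each control period).
- eyes.snapshot(name): name is "side" or "top"; returns the picture (480x640x3 uint8, red, green, blue); there is no depth.
- eyes.get_calibration(name): a dict with "mtx" (3x3 intrinsics, pixels), "R" (3x3) and "t" (3): a world point X has camera coordinates R X + t. Camera axes: x right, y down, z forward; pixel columns grow to the right and rows downward; lengths in mm; the calibration is good to about 2 mm. A picture is of the moment at which its call begins. get_calibration takes no time and is no camera call.
- r.hand_in(): hands the job in, once; it reports no verdict.
The state is a dict: "time": time; "joint_pos": joint angles; "qd": joint speeds; "joint_efforts": joint torques, N m; "tool_pos": TCP position; "tcp_rot": TCP orientation; "ft_force": force on the tool from outside, world axes, zero at the start; "wrist_torque": the same for the moment, N m; "finger_gap": finger opening in mm.
Only numpy, scipy, OpenCV 4.12 (cv2) and the standard library are available. Lean on these libraries where they do the work, as an engineer would, in place of code of your own. Each camera call takes 0.05 s, during which the arm holds its last target. There are 200 camera calls.

## Working session

There is one attempt and no reset: what is moved stays moved. The work goes in short steps, Python scripts to look and compute and a tool call to move; the robot and the scene stay as the last step left them, time stands still between calls to the robot, and variables do not carry over. Pictures are saved under pics/ and viewed, about 8 in all and at most 12, crops included, and the job is handed in when it is done.

Besides the shell and the picture viewer there is one more tool, called as name(argument=value, ...) on one line, values as JSON. play_rows: Moves the arm, as the interface text tells. Its arguments: {"type":"object","properties":{"deltas":{"type":"array"},"force":{"type":"number"}},"required":["deltas"]}

```bash
mkdir -p pics
python3 - <<'E'
from bench import r,eyes
import cv2
for n in("top","side"):
    cv2.imwrite(f"pics/{n}0.png",eyes.snapshot(n)[:,:,::-1]); c=eyes.get_calibration(n); print(n,c)
s=r.sense();print(s)
E
```

```text
top {'mtx': array([[590.37657269,   0.        , 313.46809693],
       [  0.        , 590.37657269, 240.87749309],
       [  0.        ,   0.        ,   1.        ]]), 'R': array([[ 0.00553953, -0.99998194,  0.00233087],
       [-0.99729513, -0.00569546, -0.07328024],
       [ 0.07329219, -0.00191863, -0.99730867]]), 't': array([ -37.26691037,  543.29850772, 1752.36522152])}
side {'mtx': array([[471.95265847,   0.        , 327.63040756],
       [  0.        , 471.95265847, 246.17994375],
       [  0.        ,   0.        ,   1.        ]]), 'R': array([[-0.99529248, -0.09410827,  0.02316279],
       [-0.07092336,  0.54436167, -0.83584702],
       [ 0.06605118, -0.83355504, -0.54847355]]), 't': array([ 505.0324752 ,  165.47015733, 1154.06824979])}
{'time': 0.1, 'joint_pos': array([-6.87780890e+01,  7.51104990e+00,  8.53235779e+01, -3.52341833e-04,
        8.72605753e+01, -4.89236905e+00]), 'qd': array([-0.06099552, -0.11834269, -0.21955278, -0.04000485,  0.01020134,
        0.08946663]), 'joint_efforts': array([ 7.41863983e-05, -5.70949030e+01, -5.01941943e+01, -3.74048705e-04,
        8.16924556e-03, -3.48953165e-05]), 'tool_pos': array([ 263.94368808, -538.27869526,  230.34135954]), 'tcp_rot': array([-1.79905114e+02, -7.76868700e-03,  2.61142907e+01]), 'ft_force': array([ 0.37732275,  0.29838103, -0.40728324]), 'wrist_torque': array([0.00118707, 0.00410767, 0.00114218]), 'finger_gap': 85.1564172702923}
```

View pics/top0.png

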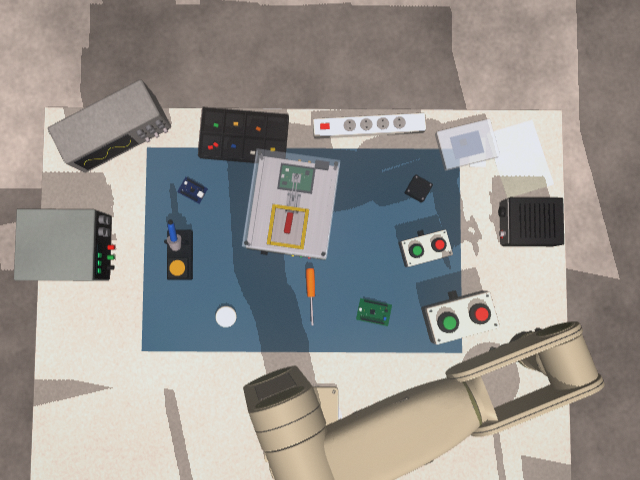

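View pics/side0.png

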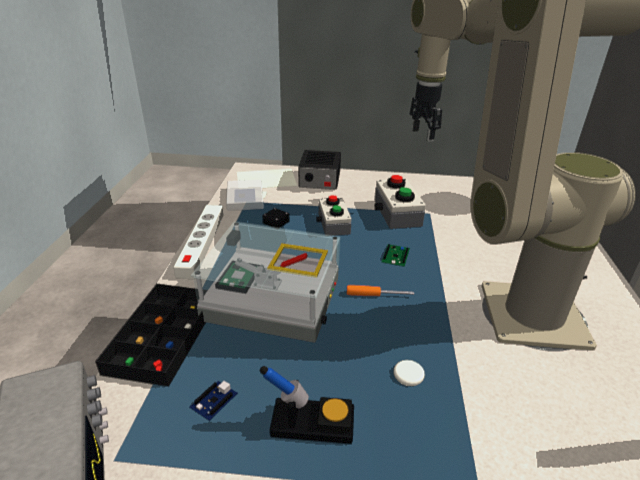

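The top view shows two button boxes. The near one has green at (449,322) and red at (482,313). The far one has green at (417,251) and red at (438,244), and looks smaller. The button spacing will settle it. The guard window's yellow edge is at about (289,227), with the red lever at (289,222). The iron stand is at left (178,255).

```bash
cat > h.py <<'E'
import numpy as np,cv2
from bench import r,eyes
def ray(n,uv,z):
    c=eyes.get_calibration(n);R,t=c["R"],c["t"]
    o=-R.T@t; d=R.T@np.linalg.solve(c["mtx"],[uv[0],uv[1],1.]); return o+d*(z-o[2])/d[2]
def proj(n,X):
    c=eyes.get_calibration(n);p=c["mtx"]@(c["R"]@np.array(X,float)+c["t"]);return p[:2]/p[2]
def blobs(img,lo,hi,amin):
    m=cv2.inRange(cv2.cvtColor(img,cv2.COLOR_RGB2HSV),lo,hi)
    cs,_=cv2.findContours(m,cv2.RETR_EXTERNAL,cv2.CHAIN_APPROX_NONE)
    return [c for c in cs if cv2.contourArea(c)>=amin]
def cen(c):
    M=cv2.moments(c);return np.array([M["m10"],M["m01"]])/M["m00"]
E
python3 - <<'E'
from h import *
np.set_printoptions(precision=1,suppress=True)
for n in("top","side"):
    im=eyes.snapshot(n)
    for nm,lo,hi,z in(("green",(50,120,60),(85,255,255),80),("red",(0,170,90),(6,255,255),80),("red2",(174,150,90),(180,255,255),80),("yellow",(20,120,100),(32,255,255),143)):
        for c in blobs(im,lo,hi,12 if nm=="yellow" else 40):
            print(n,nm,cen(c),cv2.contourArea(c),ray(n,cen(c),z))
            if nm=="yellow":
                q=cv2.boxPoints(cv2.minAreaRect(c)); W=np.array([ray(n,p,z)[:2] for p in q]);print(W,W.mean(0),np.linalg.norm(np.diff(W,axis=0),axis=1))
                if n=="side":
                    a=cv2.approxPolyDP(cv2.convexHull(c),6,True)[:,0];W=np.array([ray(n,p,z)[:2] for p in a]);print("poly",W,W.mean(0))
    if n=="top": a=cv2.resize(im[215:350,235:335],None,fx=4,fy=4,interpolation=2);b=cv2.resize(im[215:350,395:505],None,fx=3.5,fy=4,interpolation=2);cv2.imwrite("pics/c1.png",np.hstack([a,b])[:,:,::-1])
E
```

```text
top green [449.2 322.3] 113.5 [ 306.7 -425.3   80. ]
top green [373.7 310.9] 398.0 [ 338.3 -208.3   80. ]
top green [416.8 250.1] 55.5 [ 514.  -333.8   80. ]
top red [481.5 313.7] 108.5 [ 331.9 -518.4   80. ]
top red [439.2 244.1] 52.0 [ 531.8 -398.9   80. ]
top red [287.9 222.5] 67.0 [592.1  40.4  80. ]
top yellow [287.5 226.3] 1411.0 [574.9  38.9 143. ]
[[526.4  97.5]
 [638.7  82.8]
 [624.6 -19.8]
 [512.4  -4.6]] [575.5  39. ] [113.3 103.6 113.2]
side green [129.  360.6] 40.0 [855.9 328.3  80. ]
side green [393.9 255.3] 198.5 [347.3 -92.8  80. ]
side green [404.9 191.3] 68.0 [ 303.4 -465.8   80. ]
side red [157.7 364.8] 61.0 [798.4 332.1  80. ]
side red [293.8 259.8] 95.5 [598.4 -40.3  80. ]
side red [396.5 178.5] 56.5 [ 327.9 -559.7   80. ]
side yellow [ 95.1 461.8] 13.5 [781.2 566.9 143. ]
[[781.  588.9]
 [792.6 546. ]
 [779.9 547.9]
 [769.  590.5]] [780.6 568.3] [44.5 12.8 44. ]
poly [[789.1 546.5]
 [769.  590.5]] [779.1 568.5]
side yellow [335.6 409.5] 175.0 [456.3 443.3 143. ]
[[478.4 433.1]
 [454.7 417.3]
 [438.5 454. ]
 [461.4 468.6]] [458.2 443.3] [28.5 40.1 27.2]
poly [[471.2 428.6]
 [450.7 426.3]
 [439.6 451.5]
 [460.3 462.9]] [455.4 442.3]
side yellow [298.  259.4] 1274.0 [574.3  45.8 143. ]
[[635.6  89.3]
 [647.9 -21.7]
 [512.   -2. ]
 [510.9 105. ]] [576.6  42.6] [111.6 137.3 107.1]
poly [[512.3  -1.1]
 [526.4 103.1]
 [635.2  87.1]
 [622.3 -17.3]] [574.   42.9]
```

View pics/c1.png

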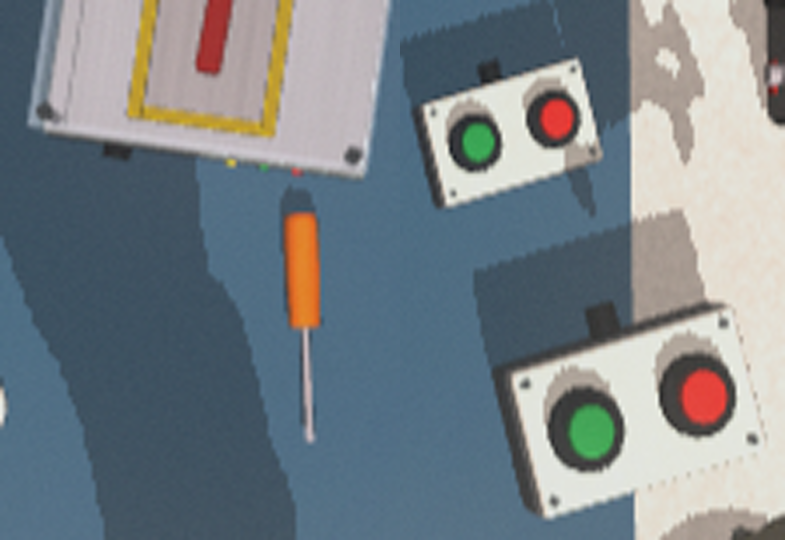

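The crop confirms it. The far box's buttons are 67.5 mm apart, so it is the small box, with green start at about (514,-334). The near box's are about 96 mm apart. The window centre is at about (575,40) and the jig yaw is about -8°. I'll turn the tool first and shut the gripper.

play_rows(deltas=[[[0,0,0],[0,0,0.15],1],[[0,0,0],[0,0,0.15],1],[[0,0,0],[0,0,0.15],1],[[0,0,0],[0,0,0.15],1],[[0,0,0],[0,0,0],1],[[0,0,0],[0,0,0],1]], force=60)

```text
time: 0.95
tool_pos: [263.7, -537.6, 228.9]
tcp_rot: [-179.8, 0.1, -9.0]
ft_force: [0.6, -0.5, 0.3]
finger_gap: -0.2
```

play_rows(deltas=[[[0.016,-0.046,-0.003],[0,0,0],1],[[0.016,-0.046,-0.003],[0,0,0],1],[[0.016,-0.046,-0.003],[0,0,0],1],[[0.016,-0.046,-0.003],[0,0,0],1],[[0.016,-0.046,-0.003],[0,0,0],1],[[0.016,-0.046,-0.003],[0,0,0],1],[[0.016,-0.046,-0.003],[0,0,0],1],[[0.016,-0.046,-0.003],[0,0,0],1]])

```text
time: 1.95
tool_pos: [448.2, -185.1, 254.3]
tcp_rot: [-179.8, 0.0, -8.1]
ft_force: [0.1, -0.8, 0.5]
finger_gap: -0.0
```

play_rows(deltas=[[[0.016,-0.042,0],[0,0,0],1],[[0.016,-0.042,0],[0,0,0],1],[[0.016,-0.042,0],[0,0,0],1],[[0.016,-0.042,0],[0,0,0],1],[[0.016,-0.042,0],[0,0,0],1],[[0.008,-0.02,0],[0,0,0],1],[[0,0,0],[0,0,0],1]])

```text
time: 2.82
tool_pos: [570.0, 41.6, 256.1]
tcp_rot: [-179.9, -0.1, -6.7]
ft_force: [0.4, -0.1, 0.6]
finger_gap: -0.2
```

play_rows(deltas=[[[0.005,0,0.03],[0,0,0.02],1],[[0,0,0.03],[0,0,0],1],[[0,0,0.01],[0,0,0],1],[[0,0,0],[0,0,0],1]])

```text
time: 3.32
tool_pos: [575.0, 36.6, 186.1]
tcp_rot: [-180.0, -0.2, -7.9]
ft_force: [-0.0, -0.4, 0.2]
finger_gap: -0.1
```

Run:
```python
from h import *
s=r.sense();print(s["tool_pos"],s["tcp_rot"],s["ft_force"],proj("side",s["tool_pos"]),proj("top",s["tool_pos"]))
im=eyes.snapshot("side");cv2.imwrite("pics/s2.png",cv2.resize(im[130:330,190:390],None,fx=3,fy=3)[:,:,::-1])
```

```text
[574.98431489  36.60572582 186.08208748] [-179.95401663   -0.2262947    -7.89807721] [-0.00347751 -0.44685788  0.16077903] [298.06085942 241.31593634] [287.68841609 224.74061153]
```

View pics/s2.png

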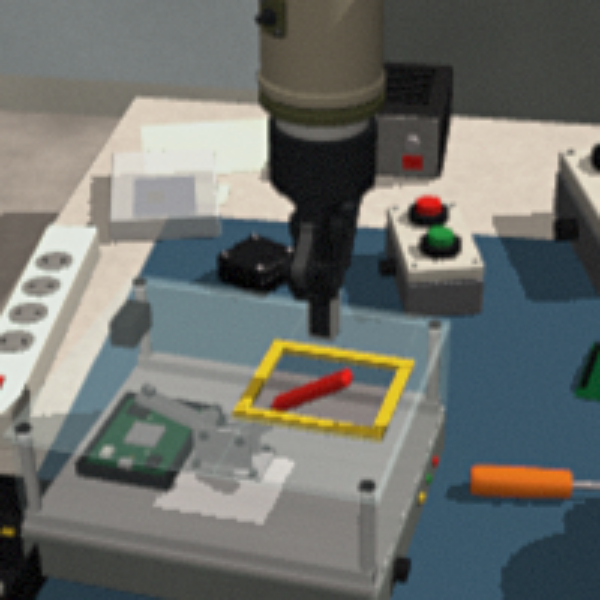

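The side crop shows the shut fingertips at full-image (298,241), exactly where the calibration puts the TCP. They sit over the window, with the red lever sloping up inside it. I'll shift 4 mm left and go down.

play_rows(deltas=[[[0,-0.004,0.01],[0,0,0],1],[[0,0,0.015],[0,0,0],1],[[0,0,0.01],[0,0,0],1],[[0,0,0.01],[0,0,0],1]])

```text
time: 3.88
tool_pos: [578.4, 40.6, 142.8]
tcp_rot: [-179.9, -0.6, -7.9]
ft_force: [-0.3, 0.2, 3.7]
finger_gap: -0.4
```

play_rows(deltas=[[[-0.003,0,0.008],[0,0,0],1],[[-0.002,0,0.008],[0,0,0],1],[[-0.001,0,0.008],[0,0,0],1],[[-0.001,0,0.006],[0,0,0],1]])

```text
time: 4.38
tool_pos: [571.0, 41.8, 110.8]
tcp_rot: [-179.9, -0.6, -7.9]
ft_force: [-2.2, 0.1, 4.1]
finger_gap: -0.4
```

play_rows(deltas=[[[0.001,0,0.004],[0,0,0],1],[[0.001,0,0.003],[0,0,0],1],[[0,0,0.002],[0,0,0],1]])

```text
time: 4.75
tool_pos: [572.6, 41.6, 102.2]
tcp_rot: [-179.9, -0.5, -7.9]
ft_force: [-14.0, 0.9, 25.1]
finger_gap: 0.0
```

The stop is reached: z is 102.2 and the force has risen to 25 N. I'll hold briefly, then come straight up.

play_rows(deltas=[[[0,0,0.001],[0,0,0],1],[[0,0,0.001],[0,0,0],1],[[0,0,0],[0,0,0],1]])

```text
time: 5.12
tool_pos: [572.6, 41.6, 102.8]
tcp_rot: [-179.9, -0.5, -7.9]
ft_force: [-2.8, 0.2, 4.1]
finger_gap: -0.1
```

play_rows(deltas=[[[0,0,-0.01],[0,0,0],1],[[0,0,-0.015],[0,0,0],1],[[0,0,-0.02],[0,0,0],1],[[0,0,-0.03],[0,0,0],1],[[0,0,-0.03],[0,0,0],1],[[0,0,0],[0,0,0],1]])

```text
time: 5.88
tool_pos: [573.5, 41.3, 215.4]
tcp_rot: [-179.9, -0.7, -7.9]
ft_force: [-0.4, -0.1, 0.1]
finger_gap: -0.1
```

Run:
```python
from h import *
im=eyes.snapshot("side");cv2.imwrite("pics/s3.png",cv2.resize(im[200:320,200:350],None,fx=5,fy=5)[:,:,::-1])
for p in ((-38),(-110)):
  a=np.radians(-8);O=np.array([575,41])+67.5*np.array([np.cos(a),np.sin(a)])
  print(proj("side",[*(O+p*np.array([np.cos(a),np.sin(a)])),102.5]))
```

```text
[286.09110714 270.49239284]
[315.80366059 275.31761586]
```

View pics/s3.png

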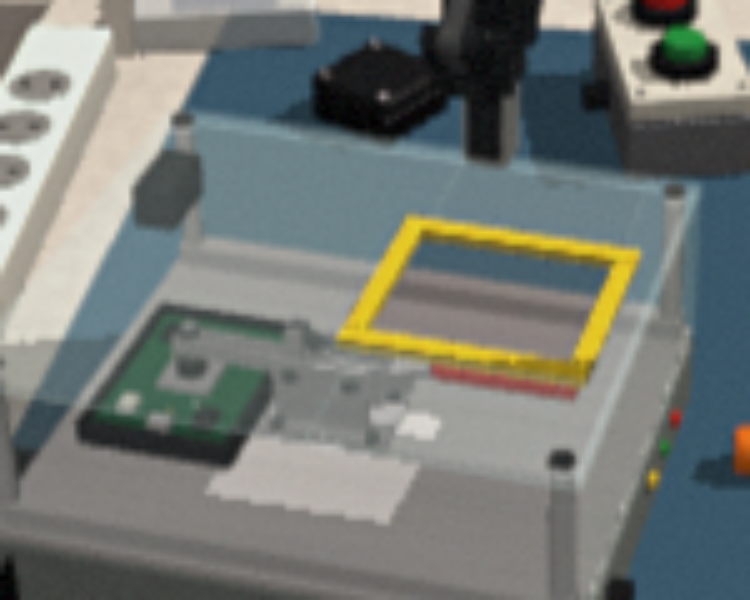

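The side crop shows the red grip lying level at full-image (286–316, 274–279), where a locked lever should be, and the black foot on the can. Next is the start button.

play_rows(deltas=[[[-0.001,0.048,0],[0,0,0],1],[[-0.001,0.048,0],[0,0,0],1],[[-0.001,0.048,0],[0,0,0],1],[[-0.001,0.048,0],[0,0,0],1],[[-0.001,0.048,0],[0,0,0],1],[[-0.001,0.048,0],[0,0,0],1],[[-0.001,0.048,0],[0,0,0],1],[[0,0.04,0],[0,0,0],1]])

```text
time: 6.92
tool_pos: [509.5, -336.6, 202.7]
tcp_rot: [-179.7, 0.0, -7.5]
ft_force: [1.4, 0.5, 0.1]
finger_gap: -0.0
```

Run:
```python
from h import *
im=eyes.snapshot("side")
print(r.sense()["tool_pos"])
for lo,hi in(((50,100,40),(85,255,255)),((0,150,80),(6,255,255))):
  for c in blobs(im,lo,hi,8):
    u=cen(c)
    if 310<u[0]<360 and 180<u[1]<240: print(u,ray("side",u,80),cv2.contourArea(c))
```

```text
[ 508.01342208 -341.03012212  202.2872091 ]
[336.50957854 208.42145594] [ 513.01928309 -321.87050409   80.        ] 43.5
[332.59562842 198.26775956] [ 530.23647122 -385.55966817   80.        ] 30.5
[327.  183.5] [ 557.46063934 -487.48107358   80.        ] 18.0
```

play_rows(deltas=[[[0.004,-0.01,0.02],[0,0,0],1],[[0,0,0.03],[0,0,0],1],[[0,0,0.025],[0,0,0],1],[[0,0,0.01],[0,0,0],1],[[0,0,0],[0,0,0],1]])

```text
time: 7.6
tool_pos: [511.1, -325.2, 106.3]
tcp_rot: [-179.5, 0.5, -7.6]
ft_force: [0.2, -0.5, 0.0]
finger_gap: 0.3
```

Run:
```python
from h import *
im=eyes.snapshot("side");cv2.imwrite("pics/s4.png",cv2.resize(im[150:240,280:400],None,fx=6,fy=6,interpolation=2)[:,:,::-1])
s=r.sense();print(s["tool_pos"],s["ft_force"],(proj("side",s["tool_pos"])-[280,150])*6)
```

```text
[ 511.37696818 -325.46409787  106.9252511 ] [-1.16952314  0.26874301  0.01698323] [344.75926483 299.38235315]
```

View pics/s4.png

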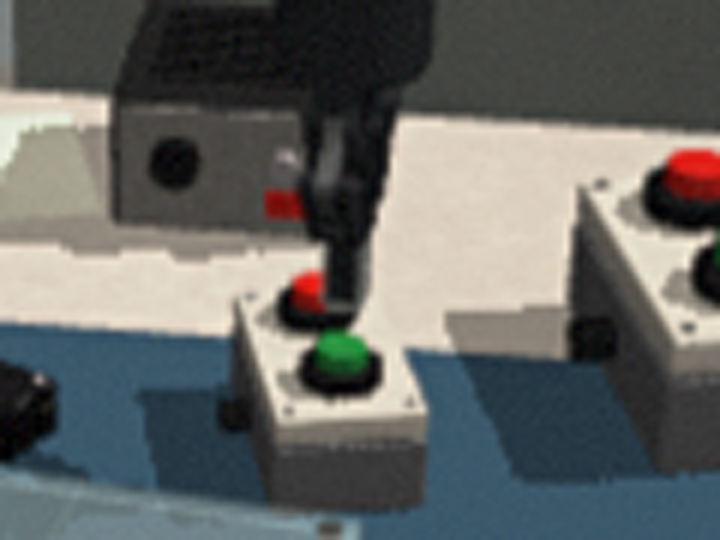

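The side crop shows the fingertip at crop (345,300), above the green button at (341,348). The top face is about 4 mm farther in -y. I'll correct that and press.

play_rows(deltas=[[[0.002,0.005,0.006],[0,0,0],1],[[0,0,0.006],[0,0,0],1],[[0,0,0.006],[0,0,0],1],[[0,0,0],[0,0,0],1]])

```text
time: 8.15
tool_pos: [514.3, -331.9, 90.5]
tcp_rot: [-179.6, 0.3, -7.6]
ft_force: [-0.6, 0.3, 0.4]
finger_gap: -0.2
```

play_rows(deltas=[[[0,0,0.006],[0,0,0],1],[[0,0,0.005],[0,0,0],1],[[0,0,0.004],[0,0,0],1],[[0,0,0.002],[0,0,0],1]])

```text
time: 8.65
tool_pos: [514.8, -332.3, 73.9]
tcp_rot: [-179.7, 0.2, -7.7]
ft_force: [-4.8, 3.8, 15.3]
finger_gap: 0.2
```

The button is fully in: z is 73.9, which is 6 mm of travel, with 15 N at the stop. I'll hold one row, then lift clear.

play_rows(deltas=[[[0,0,0],[0,0,0],1],[[0,0,-0.01],[0,0,0],1],[[0,0,-0.02],[0,0,0],1],[[0,0,-0.04],[0,0,0],1],[[0,0,-0.04],[0,0,0],1],[[0,0,0],[0,0,0],1],[[0,0,0],[0,0,0],1]])

```text
time: 9.52
tool_pos: [515.4, -333.1, 192.6]
tcp_rot: [-179.7, 0.1, -7.6]
ft_force: [-0.0, -0.4, -1.0]
finger_gap: 0.0
```

Run:
```python
from h import *
im=eyes.snapshot("side");cv2.imwrite("pics/s5.png",cv2.resize(im[150:350,190:430],None,fx=3,fy=3,interpolation=2)[:,:,::-1])
s=r.sense();print(s["time"],s["tool_pos"],s["ft_force"])
for c in blobs(im,(50,100,40),(85,255,255),8):
    u=cen(c)
    if 310<u[0]<360 and 180<u[1]<240: print(u,cv2.contourArea(c))
```

```text
9.575 [ 515.69271816 -333.36942844  193.0055655 ] [ 0.84249665 -0.80799455  0.72962908]
[336.4858156  208.58510638] 47.0
```

View pics/s5.png

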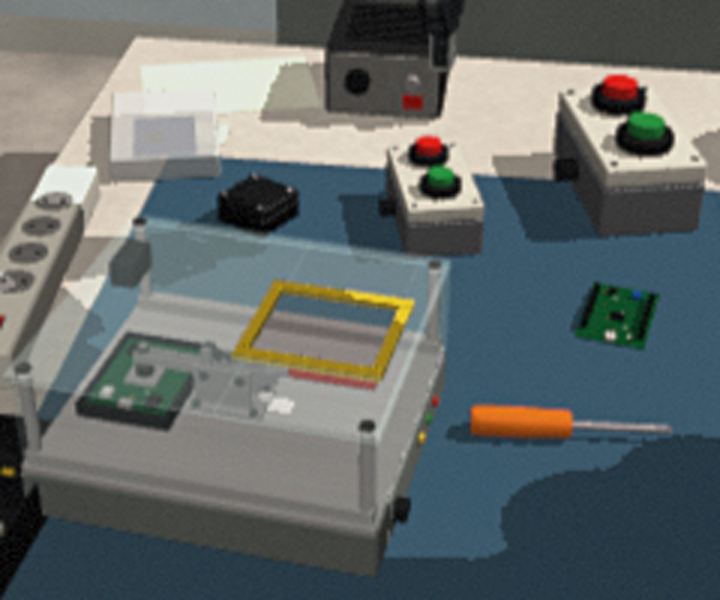

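The crop shows the green button back out, its blob at (336.5,208.6) as before the press. The lever is still level, the board is in its nest, and nothing else in view looks moved. Handing in.

```bash
python3 -c "
from bench import r
print(r.hand_in())"
```

```text
the job is handed in; nothing more can be done
None
```

I clamped the board and pressed the start button, then handed the job in at about 9.6 s. The hand-in gives no verdict.

- **Clamp:** I reached through the window with the gripper shut and pressed the red lever to its stop (fingertip at 102.2 mm, 25 N). The last picture still shows it level, with the foot on the can. I could not read the foot's holding force directly. Nothing in the force readings suggested contact with the guard.
- **Start button:** I used the smaller box, whose buttons measured 67.5 mm apart. Green went fully in (fingertip at 73.9 mm, 15 N) and came back out, its image back within 0.2 px. The arm ended clear of everything at about 193 mm.
- **Disagreement:** The two cameras put the green button 12 mm apart in y (-334 from the top, -322 from the side). I put this down to the side view including the button's side wall, and pressed at -332.

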